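# Reverse the ratchet and pull down the press's loose hold-down bolt

## Task

The tortilla press's hold-down bolt is loose and the ratchet on it was left set to undo. Flip the red thumb lever fully across to tighten (clockwise seen from above), swing the handle back anticlockwise about a sixth of a turn to feel it free-wheel with the bolt staying put, then work the handle clockwise, in as many strokes as it takes, until the bolt goes solid. Do not back the bolt off or disturb the other things on the table, and leave the ratchet on the bolt, still set to tighten, with your hand off it.

Things in the scene. Friction and masses are not known exactly. Their poses are not given: they have to be found in the camera images.
- lever (a joint): Angle in rad of the red thumb lever, clockwise from above positive; 0 points along the handle. Set to undo (at first) it rests at -0.2 to -0.45 (its stop), set to tighten at 0.2 to 0.45 (stop), fluttering as the ratchet clicks. An over-centre spring holds it on either side. Pushed sideways at the tab's outer half it flips with 1 to 3 N; above some 5 N the handle creeps round with it.
- ratchet (a joint): Angle in rad of the ratchet handle about the upright bolt axis, clockwise from above positive; at 0 it points along the press's -y. Starts at -0.10 to 0.25, free from -1.5 to 1.5. It stays where it is left; free-wheeling it drags with 0.35 N m (2 N at grip) and clicks every 18 degrees, so a forward stroke may lose up to 20 degrees before it bites.
- bolt (a joint): Turn in rad of the hold-down bolt (with the socket on it), clockwise from above positive. Loose at the start, at 0 to 0.35; it goes solid, fully tight, at 1.5. Turning handle and bolt takes 0.75 N m (4 to 5 N at grip) until it goes solid; 10 to 15 N at grip is then tight enough. It stays where it is left.
- lever_tab (a point): Middle of the red thumb tab: an upright fin 24 mm long (along the lever), 8 mm thick, 14 mm tall; this point lies 7 mm below its top, 89.5 mm above the table and 21 mm from the lever's pivot. The flat top of the ratchet's head lies 9.5 mm below this point; the lever's hub, 9.5 mm in radius, is 3 mm tall.
- lever_pivot (a point): Point on the lever's upright pivot, level with lever_tab, 32 mm from the bolt axis towards the handle. The tab points away from the bolt, along the handle.
- grip (a point): Middle of the black grip, on the axis of the level handle, 165 mm from the bolt axis and 67 mm above the table. The grip is round, 26 mm thick, and runs from 110 to 250 mm from the bolt axis; below it is open to the table top. +x of this point's frame runs along the handle away from the bolt, z up.
- drive_axis (a point): Top centre of the steel ratchet head (44 mm wide, 26 mm thick), on the bolt axis, 80 mm above the table. The head sits on a socket on the bolt of the press's right-hand lug nearest the robot.
- press: Cast aluminium tortilla press, bolted down: origin under the middle of its base, x to its rear hinge, z up. Platens 204 mm across, feet 292 mm across (y) with four lugs, lever folded over the top along x from -120 to 170 mm, top 100 mm above the table. The ratchet stands on the lug at x -70, y -125 mm.
- spare_socket: Bystander: steel socket standing, 30 mm wide, 38 mm tall, origin under its middle.
- screwdriver: Bystander: screwdriver with yellow handle lying on the table, under 30 mm high.
- salsa_jar: Bystander: closed jar with red cap, 90 mm wide, 110 mm tall, origin under its middle.
- turner: Bystander: black spatula lying on the table, under 40 mm high.
- orange_bowl: Bystander: orange plastic bowl, 170 mm wide, 70 mm tall, origin under its middle.
- rolling_pin: Bystander: wooden rolling pin lying on the table, 40 mm thick, 340 mm long along its x.
- paint_mark (a point): Yellow paint stripe on the side of the socket under the ratchet head, 13.5 mm from the bolt axis: it turns with the bolt.

How it is judged:
On the way, in this order (a step that is already met when the one before it is completed fails the run):
1. the thumb lever is flipped over to tighten, the bolt not yet turned (value of joint lever above 0.15 rad and value of joint bolt below 0.55 rad), for 0.2 s.
2. the handle is swung back anticlockwise, free-wheeling, the lever on tighten and the bolt staying put (value of joint ratchet below -0.4 rad and value of joint lever above 0.15 rad and distance of paint_mark from where it was at the start of the episode below 0.004 m), for 0.1 s.
At the end, for the whole second after the job is handed in: Bolt turned clockwise to within 0.08 rad (5 degrees) of its tight end at 1.5 rad, thumb lever over on the tighten side (beyond 0.15 rad), handle at rest and let go; bolt never backed off below -0.15 rad, no bystander moved more than 30 mm (value of joint bolt above 1.42 rad and value of joint lever above 0.15 rad and velocity of joint ratchet between -0.05 and 0.05 rad/s); the robot touches nothing.
It fails at once if the bolt backed off (undone further) (value of joint bolt below -0.15 rad).
It fails at once if a bystander on the table moved by more than 30 mm (distance of any of spare_socket, screwdriver, salsa_jar, turner, orange_bowl, rolling_pin from where it was at the start of the episode above 0.03 m).
It also fails if it takes over 54 s, if anything falls off the work surface, if the arm or the gripper's body presses on something with over 40 N, if the wrist force passes 120 N, or if a joint passes its speed limit or range.

## Robot

A 6-joint arm with a two-finger parallel gripper is mounted at the origin on the work surface. World frame = base frame: x ahead of the robot, y to its left, z up, the work surface at z = 0. Lengths are in m, angles in rad, forces in N, time in s.
With the tool pointing down it reaches from about 0.325 to 0.9 m from the base axis. Payload 6.1 kg.
Tool frame: the origin (TCP) lies at the very end of the fingers, on their centre line; the grasp point (between the pads) lies 19 mm behind it (hold_point_z is the distance from the TCP to the grasp point, in m); z points along the fingers, y is the line along which they close (so a half turn about z gives the same grasp; the last joint's range is limited). The gripper opens to 87 mm and grips with 3 to 60 N. Pads are 19 mm wide; open, the fingers measure 117 mm over their backs; the gripper's body (75 mm by 190 mm) begins 51 mm behind the grasp point.
Start: joints at [1.166, 0.22, 1.526, -0, 1.395, -0.126], TCP at [0.172, 0.601, 0.223] pointing down, gripper open.
Joint ranges: [-2.98, 2.98], [-0.91, 2.08], [0.09, 2.57], [-1.24, 4.39], [0.2, 2.65], [-2.68, 2.68]. Speed limits (rad/s): [2.57, 2.57, 3.01, 3.14, 3.14, 3.14].

## Interface

Orientations are given as a rotation vector (axis times angle).
In Python, from plant import get_obs, read_camera, finish_job, hold_point_z gives the robot as it stands.
- The arm moves only by the tool send_rows, never from a script. Its argument "deltas" is a list that holds one entry, the list of rows, each a list of 7 numbers: the shift along the tool's x, y, z in m, then the turn, a rotation vector about the tool's x, y, z in degrees, then the closure, from 0 (fully open) to 1 (shut). A call has 1 to 20 rows; each row is the pose to reach, as a shift and turn from the pose commanded when the call began, along the tool's axes at that moment; what a row does not reach only later rows make up. A row lasts 1/12 s, in which the tool goes at most 41.7 mm and 7.16 degrees, less where a joint would pass 70% of its speed; a pose out of reach is approached as far as the arm can. A call with a gripper value outside its range is refused whole. The fingers move at their own pace and stop on an object; "force" is the grip in N (left out, the last holds). Time passes only in rows, so rows that repeat a pose let the fingers close. It gives the time, the measured TCP pose, the force, the opening and the grip force at its end, in the units of the state.
- get_obs(): the state, without advancing time (a new reading comes with each control period).
- read_camera(name): name is "scene" or "side" or "wrist"; returns a dict with "img" (480x640x3 uint8, blue, green, red), "vertical_fov" (degrees; the focal length in pixels is half the picture's height over the tangent of half this angle, whatever the lens; pixels are square), "cx", "cy" (the principal point, pixels), "xyz" and "orientation" of the camera in the world; the wrist camera has in their place "T_tool_cam" (4x4, takes a point from camera to tool coordinates, whose origin is the TCP and whose axes are the flange's). Camera axes: x right, y down, z forward; pixel columns grow to the right and rows downward; lengths in m; the calibration is good to about 2 mm. A picture is of the moment at which its call begins: read the wrist's pose just before it. There is no depth.
- finish_job(): hands the job in; it is judged then, once.
The state is a dict: "time": time; "joint_pos": joint angles; "dq": joint speeds; "joint_torque": joint torques, N m; "tcp_pos": TCP position; "tcp_rot": TCP orientation; "ft_force": force on the tool from outside, world axes, zero at the start; "torque": the same for the moment, N m; "finger_gap": finger opening in m; "finger_force": force on a finger pad.
Only numpy, scipy, OpenCV 4.12 (cv2) and the standard library are available. Lean on these libraries where they do the work, as an engineer would, in place of code of your own. Each camera call takes 0.05 s, during which the arm holds its last target. There are 200 camera calls.

## Working session

There is one attempt and no reset: what is moved stays moved. The work goes in short steps, Python scripts to look and compute and a tool call to move; the robot and the scene stay as the last step left them, time stands still between calls to the robot, and variables do not carry over. Pictures are saved under pics/ and viewed, at most 10 in all, crops included, and the job is handed in when it is done.

Besides the shell and the picture viewer there is one more tool, called after "Request:" as name(argument=value, ...) on one line, values as JSON. send_rows: Moves the arm, as the interface text tells. Its arguments: {"type":"object","properties":{"deltas":{"type":"array","items":{"type":"array","items":{"type":"array","items":{"type":"number"}}}},"force":{"type":"number"}},"required":["deltas"]}

```bash
ls; mkdir -p pics; cat > h.py <<'E'
import numpy as np, cv2
from scipy.spatial.transform import Rotation as R
from plant import get_obs, read_camera, finish_job, hold_point_z
def cam(name):
    o=get_obs(); c=read_camera(name)
    c['f']=c['img'].shape[0]/2/np.tan(np.radians(c['vertical_fov'])/2)
    if 'T_tool_cam' in c:
        T=np.eye(4);T[:3,:3]=R.from_rotvec(o['tcp_rot']).as_matrix();T[:3,3]=o['tcp_pos']
        T=T@np.array(c['T_tool_cam']);c['Rm'],c['p']=T[:3,:3],T[:3,3]
    else:
        q=np.array(c['orientation']);c['Rm']=R.from_rotvec(q).as_matrix() if q.size==3 else (q if q.shape==(3,3) else R.from_quat(q).as_matrix());c['p']=np.array(c['xyz'])
    return c
def ray(c,u,v):
    d=c['Rm']@np.array([(u-c['cx'])/c['f'],(v-c['cy'])/c['f'],1]);return c['p'],d/np.linalg.norm(d)
def onz(c,u,v,z):
    p,d=ray(c,u,v);return p+d*(z-p[2])/d[2]
def px(c,P):
    q=c['Rm'].T@(np.array(P)-c['p']);return c['cx']+c['f']*q[0]/q[2],c['cy']+c['f']*q[1]/q[2]
def tri(c1,a,c2,b):
    p,d=ray(c1,*a);q,e=ray(c2,*b)
    s=np.linalg.lstsq(np.c_[d,-e],q-p,rcond=None)[0];A=p+d*s[0];B=q+e*s[1];return (A+B)/2,np.linalg.norm(A-B)
E
python3 - <<'E'
from h import *
np.set_printoptions(precision=4,suppress=True)
print(get_obs(),hold_point_z() if callable(hold_point_z) else hold_point_z)
for n in ['scene','side','wrist']:
    c=cam(n);cv2.imwrite(f'pics/{n}0.png',c['img']);print(n,c['f'],c['p'],c['Rm'].tolist(),c.get('orientation'))
E
```

```text
pics
{'time': 0.0, 'joint_pos': array([ 1.1659,  0.2212,  1.5276, -0.    ,  1.3947, -0.1261]), 'dq': array([-0.0007, -0.0006,  0.0013, -0.0016, -0.    , -0.0007]), 'joint_torque': array([  0.0006, -49.4607, -38.7375,   0.0701,   0.0571,  -0.0002]), 'tcp_pos': array([0.1718, 0.6003, 0.2214]), 'tcp_rot': array([-0.4365, -3.1106,  0.0029]), 'ft_force': array([0.529, 0.751, 0.397]), 'torque': array([-0.003 , -0.0015,  0.0308]), 'finger_force': 0.0, 'finger_gap': 0.08728438826691486} 0.0187
scene 480.71648245544645 [1.021  0.9004 1.0812] [[-0.885787006994952, 0.3163121557449007, -0.33959976202426573], [0.46387844392577826, 0.6256459480173278, -0.6272032660872369], [0.014077197871834202, -0.7131015130102532, -0.7009194423345413]] [-0.6439 -2.6512  1.1062]
side 502.73345046651133 [-0.1616 -0.6304  0.8248] [[0.6867195965944414, -0.45462374541444617, 0.5672155196735262], [-0.7269222521383816, -0.4300008118988351, 0.5354281848319211], [0.0004847671924895769, -0.780010610101993, -0.6257661009747056]] [-2.0975  0.9037 -0.4342]
wrist 331.1929199429337 [0.108  0.6187 0.3836] [[0.27487605311878227, 0.9325641563332431, 0.23402403668064822], [0.9614793493290651, -0.2664106237850667, -0.06769667900427508], [-0.000785006749393299, 0.24361747444901533, -0.9698710790138473]] None
```

View pics/scene0.png

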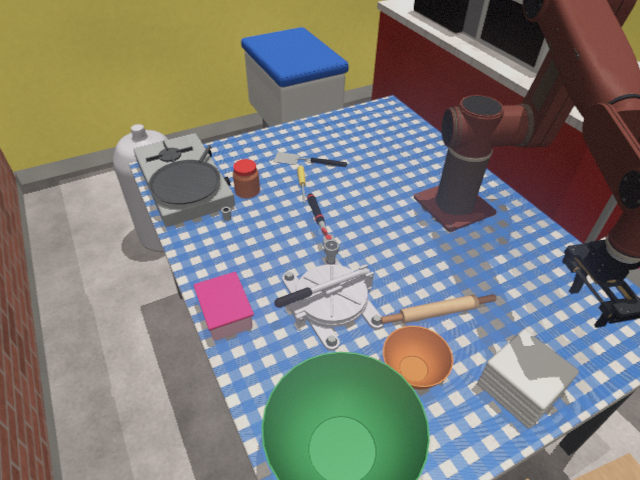

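View pics/side0.png

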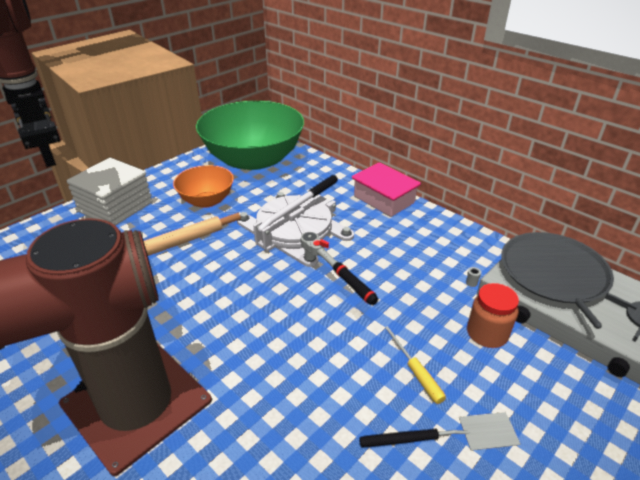

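The scene view shows the ratchet head near (331,246), with the handle running to (313,198) and the red tab near (326,236). In the side view the head is at (310,240), the tab at (321,244), and the grip runs from (338,265) to (374,298).

```bash
python3 - <<'E'
import cv2,numpy as np
a=cv2.imread('pics/scene0.png')[180:280,280:380];b=cv2.imread('pics/side0.png')[215:315,290:390]
cv2.imwrite('pics/crop0.png',np.hstack([cv2.resize(x,(400,400),interpolation=cv2.INTER_CUBIC) for x in(a,b)]))
for n in('scene','side'):
    i=cv2.imread(f'pics/{n}0.png');h=cv2.cvtColor(i,cv2.COLOR_BGR2HSV)
    m=(((h[...,0]<8)|(h[...,0]>172))&(h[...,1]>150)&(h[...,2]>110)).astype(np.uint8)
    k,l,s,c=cv2.connectedComponentsWithStats(m)
    for j in range(1,k):
        if 280<c[j][0]<390 and 180<c[j][1]<315:print(n,s[j],c[j])
E
```

```text
scene [311 195   2   1   2] [311.5 195. ]
side [314 240  14   7  67] [321.26865672 242.88059701]
side [336 265   9   8  31] [339.5483871  267.87096774]
side [364 291   9   9  36] [367.77777778 294.52777778]
```

View pics/crop0.png

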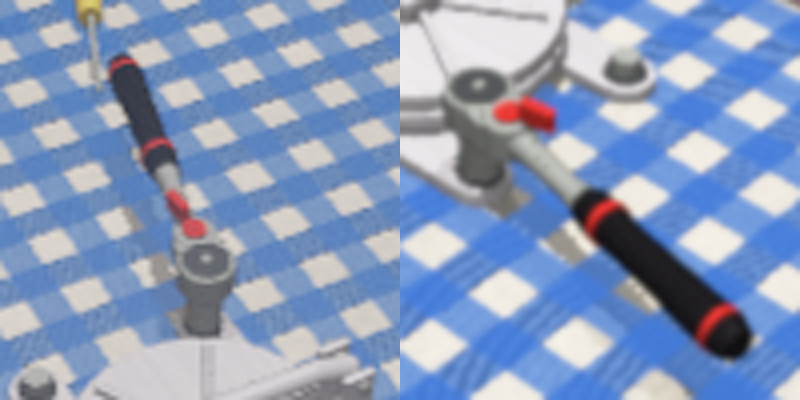

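```bash
python3 - <<'E'
from h import *
np.set_printoptions(precision=4,suppress=True)
s,d=cam('scene'),cam('side')
for n,a,b,z in [('head',(331.5,245.5),(310.5,236.5),.08),('hub',(328.2,237),(316.7,242.7),.083),('tab',(324,230.7),(325,243.7),.0895),('ring1',(319.2,216.7),(341.5,269.2),.067),('ring2',(310.5,196),(369.5,296.2),.067)]:
    print(n,tri(s,a,d,b),onz(s,*a,z)[:2],onz(d,*b,z)[:2])
E
```

```text
head (array([0.5161, 0.0488, 0.077 ]), np.float64(0.003568462212069296)) [0.5164 0.0527] [0.515  0.0451]
hub (array([0.508 , 0.0175, 0.0802]), np.float64(0.0004473168872242031)) [0.5096 0.0198] [0.5053 0.0151]
tab (array([ 0.5109, -0.0056,  0.0879]), np.float64(0.0011906217341042242)) [ 0.5113 -0.0037] [ 0.51   -0.0072]
ring1 (array([ 0.4853, -0.0821,  0.0718]), np.float64(0.0012102573973355537)) [ 0.4832 -0.0873] [ 0.4889 -0.0783]
ring2 (array([ 0.4629, -0.1831,  0.072 ]), np.float64(0.004045993480749057)) [ 0.4614 -0.1903] [ 0.4652 -0.1791]
```

```bash
python3 - <<'E'
from h import *
np.set_printoptions(precision=3,suppress=True)
s,d=cam('scene'),cam('side')
h=np.array([.516,.049])
for z in(.02,.035):
    v=onz(s,290,277,z)[:2]-h; w=onz(d,346,233,z)[:2]-h
    print(z,v,w,np.degrees([np.arctan2(*v[::-1]),np.arctan2(*w[::-1])]))
for n,c,u,v,z in [('socket',d,473,277,.02),('sdtip',d,388,330,.01),('sdend',d,438,397,.01),('jar',d,493,318,.05),('turner',d,362,441,.01),('turner',d,510,430,.01),('bowl',s,418,358,.04),('pin',s,382,320,.02),('pin',s,495,298,.02)]: print(n,onz(c,u,v,z))
print(get_obs()['time'])
E
```

```text
0.02 [0.139 0.011] [ 0.128 -0.007] [ 4.443 -3.008]
0.035 [0.145 0.023] [ 0.113 -0.019] [ 8.926 -9.661]
socket [ 0.722 -0.288  0.02 ]
sdtip [ 0.46  -0.238  0.01 ]
sdend [ 0.393 -0.408  0.01 ]
jar [ 0.606 -0.396  0.05 ]
turner [ 0.226 -0.361  0.01 ]
turner [ 0.423 -0.538  0.01 ]
bowl [0.493 0.457 0.04 ]
pin [0.5   0.309 0.02 ]
pin [0.176 0.391 0.02 ]
0.35
```

Request:
send_rows(deltas=[[[-0.497,-0.544,-0.04,0,0,87,0],[-0.497,-0.544,-0.04,0,0,87,0],[-0.497,-0.544,-0.04,0,0,87,0],[-0.497,-0.544,-0.04,0,0,87,0],[-0.497,-0.544,-0.04,0,0,87,0],[-0.497,-0.544,-0.04,0,0,87,0],[-0.497,-0.544,-0.04,0,0,87,0],[-0.497,-0.544,-0.04,0,0,87,0],[-0.497,-0.544,-0.04,0,0,87,0],[-0.497,-0.544,-0.04,0,0,87,0],[-0.497,-0.544,-0.04,0,0,87,0],[-0.497,-0.544,-0.04,0,0,87,0],[-0.497,-0.544,-0.04,0,0,87,0],[-0.497,-0.544,-0.04,0,0,87,0],[-0.497,-0.544,-0.04,0,0,87,0],[-0.497,-0.544,-0.04,0,0,87,0],[-0.497,-0.544,-0.04,0,0,87,0],[-0.497,-0.544,-0.04,0,0,87,0],[-0.497,-0.544,-0.04,0,0,87,0],[-0.497,-0.544,-0.04,0,0,87,0]]])

```text
time: 2.02
tcp_pos: [0.5003, -0.0603, 0.2623]
tcp_rot: [-2.461, -1.952, 0.0]
ft_force: [0.0, 1.1, 0.2]
finger_gap: 0.0869
finger_force: 0.0
```

View wrist.

```bash
python3 - <<'E'
from h import *
np.set_printoptions(precision=3,suppress=True)
c=cam('wrist');cv2.imwrite('pics/w1.png',c['img']);print(c['p'],c['Rm'].tolist())
for P in [(.516,.049,.08),(.508,.0175,.083),(.511,-.0056,.0895),(.485,-.082,.067)]:print(px(c,P))
E
```

```text
[0.515 0.004 0.424] [[0.9738546487300417, -0.22045335385859446, -0.05484014879067296], [-0.22717197067933906, -0.9449064967840615, -0.23567903613375635], [0.00013742107293599826, 0.24197526962019958, -0.9702824073473034]]
(np.float64(309.9844180898265), np.float64(111.15673550667407))
(np.float64(309.4879593006092), np.float64(145.639573195389))
(np.float64(317.7233834100415), np.float64(168.3502464913168))
(np.float64(310.7634538947352), np.float64(241.54147120252748))
```

View pics/w1.png

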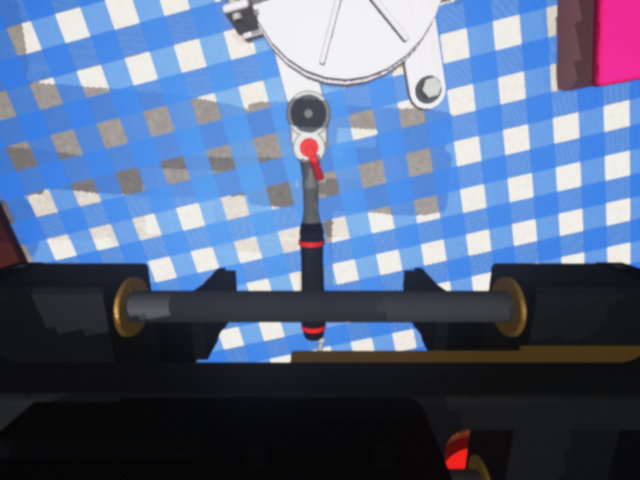

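The wrist view shows the head at (308,113), the hub at (309,147), the tab end at (321,178), and the grip rings at (312,243) and (313,330).

```bash
python3 - <<'E'
from h import *
np.set_printoptions(precision=4,suppress=True)
c=cam('wrist');o=get_obs();T=R.from_rotvec(o['tcp_rot'])
h=onz(c,308,113,.08)
for n,u,v,z in [('head',308,113,.08),('hub',309,147,.083),('tabend',321,178,.0965),('r1',312,243,.075),('r2',313,330,.075),('lug',430,88,.035)]:
    P=onz(c,u,v,z);w=P-h;print(n,P,'fromhead',np.hypot(*w[:2]),np.degrees(np.arctan2(w[1],w[0])),'tool',T.inv().apply(P-o['tcp_pos']))
print(o['tcp_pos'],T.as_matrix().tolist())
E
```

```text
head [0.513  0.0491 0.08  ] fromhead 0.0 0.0 tool [ 0.1076 -0.0109  0.1823]
hub [0.5066 0.0177 0.083 ] fromhead 0.0321055970300389 -101.5614498024667 tool [ 0.0755 -0.0101  0.1793]
tabend [ 0.5115 -0.0138  0.0965] fromhead 0.06288445177883145 -91.37567841279204 tool [0.046  0.0017 0.1658]
r1 [ 0.4861 -0.0807  0.075 ] fromhead 0.13253902680853402 -101.7043266258509 tool [-0.0249 -0.008   0.1873]
r2 [ 0.4631 -0.1828  0.075 ] fromhead 0.23721186294868002 -102.14767152652303 tool [-0.1296 -0.0075  0.1872]
lug [0.648  0.0498 0.035 ] fromhead 0.1349296736277458 0.29669618522285374 tool [0.1386 0.1204 0.2272]
[ 0.4996 -0.0583  0.2623] [[0.2245855138662408, 0.9744541171418275, -0.00072148927802501], [0.9744542699425207, -0.22458506735928055, 0.0006506227913139784], [0.0004719663395979687, -0.0008491787616095552, -0.9999995280714914]]
```

Request:
send_rows(deltas=[[[0.0415,0.036,0.12,0,0,0,1],[0.0415,0.036,0.12,0,0,0,1],[0.0415,0.036,0.12,0,0,0,1],[0.0415,0.036,0.12,0,0,0,1],[0.0415,0.036,0.12,0,0,0,1],[0.0415,0.036,0.12,0,0,0,1],[0.0415,0.036,0.13,0,0,0,1],[0.0415,0.036,0.15,0,0,0,1],[0.0415,0.036,0.17,0,0,0,1],[0.0415,0.036,0.176,0,0,0,1],[0.0415,0.036,0.176,0,0,0,1],[0.0415,0.036,0.176,0,0,0,1]]], force=20)

```text
time: 3.12
tcp_pos: [0.5452, -0.0269, 0.088]
tcp_rot: [2.457, 1.955, 0.002]
ft_force: [0.3, -0.6, 0.2]
finger_gap: 0.015
finger_force: 0.0
```

```bash
python3 - <<'E'
from h import *
np.set_printoptions(precision=4,suppress=True)
o=get_obs();print(o['time'],o['tcp_pos'],o['ft_force'],o['finger_gap'])
c=cam('wrist');cv2.imwrite('pics/w2.png',c['img'])
E
```

```text
3.1167 [ 0.5452 -0.0269  0.088 ] [ 0.2992 -0.6436  0.2204] 0.015014742557785725
```

View pics/w2.png

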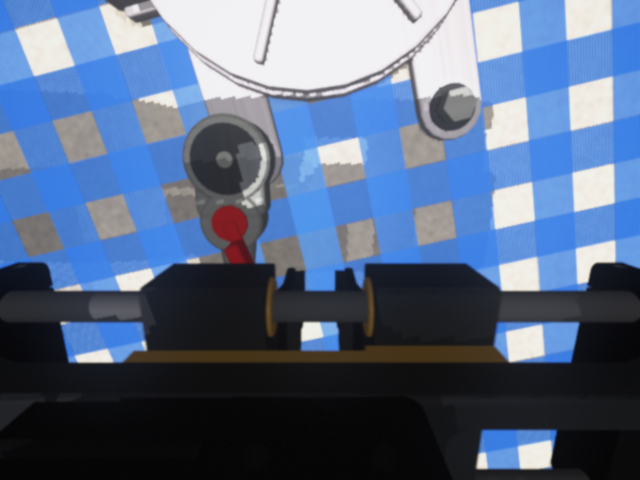

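The wrist view shows the head at (225,158), the hub at (229,223) and the tab still to its right at about (240,255). The fingers are on the right of the tab, so I can push.

Request:
send_rows(deltas=[[[0,0,0,0,0,0,1],[0,0,0,0,0,0,1],[0,-0.005,0,0,0,0,1],[0,-0.01,0,0,0,0,1],[0,-0.013,0,0,0,0,1],[0,-0.016,0,0,0,0,1],[0,-0.019,0,0,0,0,1],[0,-0.022,0,0,0,0,1],[0,-0.025,0,0,0,0,1],[0,-0.027,0,0,0,0,1],[0,-0.029,0,0,0,0,1],[0,-0.031,0,0,0,0,1],[0,-0.031,0,0,0,0,1]]])

```text
time: 4.25
tcp_pos: [0.5138, -0.0194, 0.0865]
tcp_rot: [-2.458, -1.956, 0.0]
ft_force: [0.1, -0.2, 0.1]
finger_gap: 0.0003
finger_force: 0.0
```

```bash
python3 - <<'E'
from h import *
np.set_printoptions(precision=4,suppress=True)
o=get_obs();print(o['time'],o['tcp_pos'],o['ft_force'],o['finger_gap'])
ims=[]
for n,P in(('wrist',None),('side',(318,245)),('scene',(325,232))):
    c=cam(n);cv2.imwrite(f'pics/{n}3.png',c['img'])
    u,v=P or (310,200); r=100 if n=='wrist' else 30
    ims.append(cv2.resize(c['img'][v-r:v+r,u-r:u+r],(266,266),interpolation=cv2.INTER_CUBIC))
cv2.imwrite('pics/m3.png',np.hstack(ims))
E
```

```text
4.25 [ 0.5138 -0.0194  0.0865] [ 0.12   -0.2127  0.0521] 0.00034549138518391397
```

View pics/m3.png

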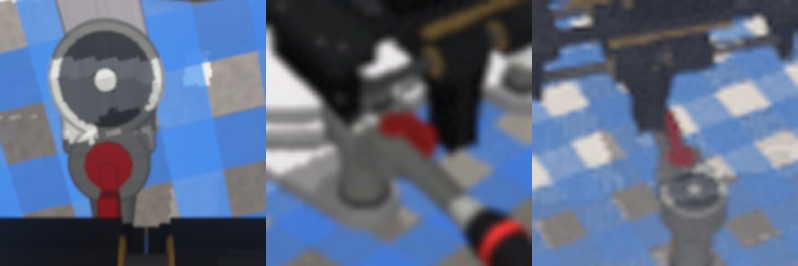

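The lever is now near centre: hub at crop (108,165), with the tab straight below it at (108,205). I'll push a little further.

Request:
send_rows(deltas=[[[0,-0.002,0,0,0,0,1],[0,-0.004,0,0,0,0,1],[0,-0.006,0,0,0,0,1],[0,-0.0075,0,0,0,0,1],[0,-0.0075,0,0,0,0,1]]])

```text
time: 4.82
tcp_pos: [0.5066, -0.0178, 0.0865]
tcp_rot: [-2.458, -1.956, 0.0]
ft_force: [-0.2, -0.0, -0.2]
finger_gap: 0.0005
finger_force: 0.1
```

```bash
python3 - <<'E'
from h import *
np.set_printoptions(precision=4,suppress=True)
o=get_obs();print(o['time'],o['tcp_pos'],o['ft_force'],o['finger_gap'])
c=cam('wrist');cv2.imwrite('pics/w4.png',c['img'])
h=cv2.cvtColor(c['img'],cv2.COLOR_BGR2HSV);m=((h[...,0]<8)|(h[...,0]>172))&(h[...,1]>150)&(h[...,2]>60)
for v in range(180,275,5):
    x=np.flatnonzero(m[v,200:420]); 
    if len(x):print(v,200+x.min(),200+x.max())
E
```

```text
4.8167 [ 0.5066 -0.0178  0.0865] [-0.1903 -0.0288 -0.1589] 0.0005292999334310701
210 296 315
215 291 320
220 289 322
225 289 322
230 290 321
235 293 318
240 295 311
245 293 306
250 292 306
255 291 305
260 289 303
```

Request:
send_rows(deltas=[[[0,0.012,0,0,0,0,1],[0,0.015,-0.02,0,0,0,1],[0,0.015,-0.06,0,0,0,1],[-0.04,0.0,-0.09,0,0,0,0.3],[-0.08,-0.0055,-0.09,0,0,0,0.3],[-0.098,-0.0055,-0.09,0,0,0,0.3],[-0.098,-0.0055,-0.09,0,0,0,0.3],[-0.098,-0.0055,-0.09,0,0,0,0.3]]])

```text
time: 5.53
tcp_pos: [0.4794, -0.1131, 0.1768]
tcp_rot: [2.461, 1.952, 0.001]
ft_force: [-1.2, 0.7, 0.0]
finger_gap: 0.0257
finger_force: 0.0
```

```bash
python3 - <<'E'
from h import *
np.set_printoptions(precision=4,suppress=True)
o=get_obs();print(o['time'],o['tcp_pos'],o['ft_force'],o['finger_gap'])
c=cam('wrist');cv2.imwrite('pics/w5.png',c['img'])
E
```

```text
5.5333 [ 0.4794 -0.1131  0.1768] [-1.1807  0.7223  0.0394] 0.025720000627961575
```

View pics/w5.png

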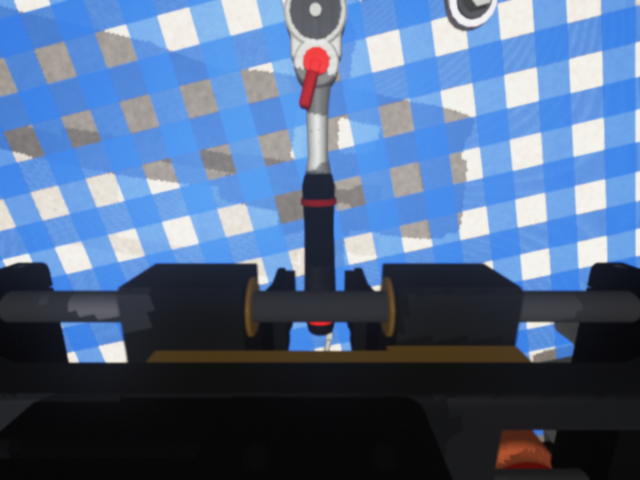

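The lever now leans left, hub (316,62) to tab end (305,104), so it is set to tighten. The grip runs along u≈319, centred between the fingers. Next I'll lower and grasp it.

Request:
send_rows(deltas=[[[0,0,0,0,0,0,0.3],[0,0,0,0,0,0,0.3],[0,0,0,0,0,0,0.3],[0,0,0.03,0,0,0,0.3],[0,0,0.06,0,0,0,0.3],[0,0,0.09,0,0,0,0.3],[0,0,0.115,0,0,0,0.3],[0,0,0.129,0,0,0,0.3],[0,0,0.129,0,0,0,0.3],[0,0,0.129,0,0,0,1],[0,0,0.129,0,0,0,1],[0,0,0.129,0,0,0,1],[0,0,0.129,0,0,0,1],[0,0,0.129,0,0,0,1],[0,0,0.129,0,0,0,1],[0,0,0.129,0,0,0,1]]], force=20)

```text
time: 6.92
tcp_pos: [0.4799, -0.1123, 0.0482]
tcp_rot: [2.458, 1.956, 0.0]
ft_force: [-0.8, 0.0, 3.5]
finger_gap: 0.0248
finger_force: 20.0
```

```bash
cat > arc.py <<'E'
from h import *
import sys
o=get_obs();M=R.from_rotvec(o['tcp_rot']).as_matrix();H=np.array([.5135,.049,0])
print(o['time'],o['tcp_pos'].round(4),o['ft_force'].round(1),o['finger_gap'])
c=M.T@(H-o['tcp_pos']);C=c[:2];print('C',C.round(4),'handle deg',np.degrees(np.arctan2(*(o['tcp_pos']-H)[1::-1])))
for a in np.arange(*map(float,sys.argv[1:])):
    r=np.radians(a);r=np.array([[np.cos(r),-np.sin(r)],[np.sin(r),np.cos(r)]]);print(a,(C-r@C).round(4).tolist())
E
python3 arc.py -4 -61 -4
```

```text
6.9167 [ 0.4799 -0.1123  0.0482] [-0.8  0.   3.5] 0.024812129345461672
C [ 0.1648 -0.0035] handle deg -101.7806442489239
-4.0 [0.0006, 0.0115]
-8.0 [0.0021, 0.0229]
-12.0 [0.0043, 0.0342]
-16.0 [0.0073, 0.0453]
-20.0 [0.0111, 0.0561]
-24.0 [0.0157, 0.0667]
-28.0 [0.0209, 0.077]
-32.0 [0.0269, 0.0868]
-36.0 [0.0335, 0.0962]
-40.0 [0.0408, 0.1051]
-44.0 [0.0486, 0.1135]
-48.0 [0.0571, 0.1213]
-52.0 [0.0661, 0.1285]
-56.0 [0.0755, 0.1351]
-60.0 [0.0854, 0.141]
```

Request:
send_rows(deltas=[[[0.0006,0.0115,0,0,0,-4,1],[0.0021,0.0229,0,0,0,-8,1],[0.0043,0.0342,0,0,0,-12,1],[0.0073,0.0453,0,0,0,-16,1],[0.0111,0.0561,0,0,0,-20,1],[0.0157,0.0667,0,0,0,-24,1],[0.0209,0.077,0,0,0,-28,1],[0.0269,0.0868,0,0,0,-32,1],[0.0335,0.0962,0,0,0,-36,1],[0.0408,0.1051,0,0,0,-40,1],[0.0486,0.1135,0,0,0,-44,1],[0.0571,0.1213,0,0,0,-48,1],[0.0661,0.1285,0,0,0,-52,1],[0.0755,0.1351,0,0,0,-56,1],[0.0854,0.141,0,0,0,-60,1],[0.0854,0.141,0,0,0,-60,1],[0.0854,0.141,0,0,0,-60,1]]])

```text
time: 8.33
tcp_pos: [0.6366, -0.0603, 0.0481]
tcp_rot: [1.151, 2.923, 0.0]
ft_force: [-1.9, 0.8, 4.3]
finger_gap: 0.0248
finger_force: 20.3
```

```bash
python3 arc.py 5 121 5; python3 - <<'E'
from h import *
c=cam('wrist');cv2.imwrite('pics/w6.png',c['img'])
ims=[c['img'][0:300,170:470]]
d=cam('side')['img'];cv2.imwrite('pics/side6.png',d)
ims.append(cv2.resize(d[200:300,270:370],(300,300),interpolation=cv2.INTER_CUBIC))
cv2.imwrite('pics/m6.png',np.hstack(ims))
E
```

```text
8.3333 [ 0.6366 -0.0603  0.0481] [-1.9  0.8  4.3] 0.024797696432225222
C [ 0.1646 -0.004 ] handle deg -41.59692411600369
5.0 [0.0003, -0.0144]
10.0 [0.0018, -0.0286]
15.0 [0.0046, -0.0427]
20.0 [0.0085, -0.0565]
25.0 [0.0137, -0.0699]
30.0 [0.02, -0.0828]
35.0 [0.0274, -0.0951]
40.0 [0.0359, -0.1067]
45.0 [0.0454, -0.1175]
50.0 [0.0557, -0.1275]
55.0 [0.0669, -0.1365]
60.0 [0.0788, -0.1445]
65.0 [0.0914, -0.1515]
70.0 [0.1045, -0.1573]
75.0 [0.1181, -0.1619]
80.0 [0.132, -0.1654]
85.0 [0.1462, -0.1676]
90.0 [0.1605, -0.1686]
95.0 [0.1749, -0.1683]
100.0 [0.1892, -0.1668]
105.0 [0.2033, -0.164]
110.0 [0.2171, -0.16]
115.0 [0.2305, -0.1549]
120.0 [0.2434, -0.1486]
```

View pics/m6.png

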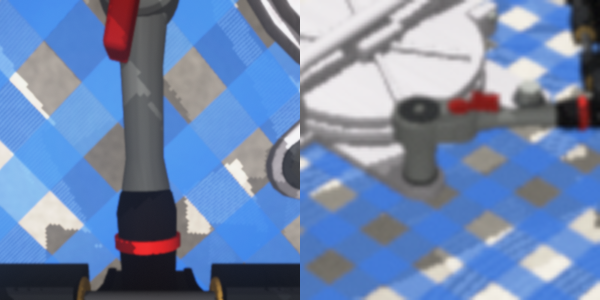

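The grip is held and the handle has swung about 60° anticlockwise. The tab still leans to the tighten side, and the drag was about 2 N. Now the tightening stroke.

Request:
send_rows(deltas=[[[0,0,0,0,0,0,1],[0.0003,-0.0144,0,0,0,5,1],[0.0018,-0.0286,0,0,0,10,1],[0.0046,-0.0427,0,0,0,15,1],[0.0085,-0.0565,0,0,0,20,1],[0.0137,-0.0699,0,0,0,25,1],[0.02,-0.0828,0,0,0,30,1],[0.0274,-0.0951,0,0,0,35,1],[0.0359,-0.1067,0,0,0,40,1],[0.0454,-0.1175,0,0,0,45,1],[0.0557,-0.1275,0,0,0,50,1],[0.0669,-0.1365,0,0,0,55,1],[0.0788,-0.1445,0,0,0,60,1],[0.0788,-0.1445,0,0,0,60,1]]], force=35)

```text
time: 9.6
tcp_pos: [0.4787, -0.1121, 0.0481]
tcp_rot: [-2.465, -1.947, -0.002]
ft_force: [0.1, 3.8, 1.5]
finger_gap: 0.0245
finger_force: 35.0
```

```bash
python3 arc.py 2 61 2
```

```text
9.6 [ 0.4787 -0.1121  0.0481] [0.1 3.8 1.5] 0.02453348329826839
C [ 0.1647 -0.0035] handle deg -102.1849500150253
2.0 [-0.0, -0.0058]
4.0 [0.0002, -0.0115]
6.0 [0.0005, -0.0172]
8.0 [0.0011, -0.023]
10.0 [0.0019, -0.0287]
12.0 [0.0029, -0.0343]
14.0 [0.004, -0.04]
16.0 [0.0054, -0.0455]
18.0 [0.007, -0.0511]
20.0 [0.0087, -0.0565]
22.0 [0.0107, -0.062]
24.0 [0.0128, -0.0673]
26.0 [0.0151, -0.0726]
28.0 [0.0176, -0.0777]
30.0 [0.0203, -0.0828]
32.0 [0.0232, -0.0878]
34.0 [0.0262, -0.0927]
36.0 [0.0294, -0.0975]
38.0 [0.0328, -0.1022]
40.0 [0.0363, -0.1067]
42.0 [0.04, -0.1111]
44.0 [0.0438, -0.1154]
46.0 [0.0478, -0.1196]
48.0 [0.0519, -0.1236]
50.0 [0.0561, -0.1274]
52.0 [0.0605, -0.1312]
54.0 [0.0651, -0.1347]
56.0 [0.0697, -0.1381]
58.0 [0.0744, -0.1413]
60.0 [0.0793, -0.1444]
```

Request:
send_rows(deltas=[[[0,-0.0058,0,0,0,2,1],[0.0002,-0.0115,0,0,0,4,1],[0.0005,-0.0172,0,0,0,6,1],[0.0011,-0.023,0,0,0,8,1]]])

```text
time: 9.93
tcp_pos: [0.4587, -0.1064, 0.0481]
tcp_rot: [2.591, 1.774, 0.004]
ft_force: [3.5, 4.2, 1.4]
finger_gap: 0.0242
finger_force: 35.2
```

Request:
send_rows(deltas=[[[0,-0.0058,0,0,0,2,1],[0.0002,-0.0115,0,0,0,4,1],[0.0005,-0.0172,0,0,0,6,1]]])

```text
time: 10.18
tcp_pos: [0.4429, -0.0997, 0.0481]
tcp_rot: [2.68, 1.635, 0.005]
ft_force: [4.5, 2.5, 0.5]
finger_gap: 0.0245
finger_force: 35.2
```

Request:
send_rows(deltas=[[[0,-0.0058,0,0,0,2,1],[0.0002,-0.0115,0,0,0,4,1],[0.0005,-0.0172,0,0,0,6,1]]])

```text
time: 10.43
tcp_pos: [0.4279, -0.0915, 0.0481]
tcp_rot: [2.762, 1.493, 0.005]
ft_force: [5.3, 3.6, 0.5]
finger_gap: 0.0243
finger_force: 35.2
```

Request:
send_rows(deltas=[[[0,-0.0058,0,0,0,2,1],[0.0002,-0.0115,0,0,0,4,1],[0.0005,-0.0172,0,0,0,6,1]]])

```text
time: 10.68
tcp_pos: [0.4139, -0.0818, 0.0481]
tcp_rot: [2.837, 1.346, 0.006]
ft_force: [6.0, 2.3, -0.9]
finger_gap: 0.0241
finger_force: 35.2
```

```bash
python3 arc.py 2 13 2
```

```text
10.6833 [ 0.4139 -0.0818  0.0481] [ 6.   2.3 -0.9] 0.024137335016163865
C [ 0.1641 -0.0057] handle deg -127.28867690441943
2.0 [-0.0001, -0.0057]
4.0 [0.0, -0.0115]
6.0 [0.0003, -0.0172]
8.0 [0.0008, -0.0229]
10.0 [0.0015, -0.0286]
12.0 [0.0024, -0.0343]
```

Request:
send_rows(deltas=[[[0,-0.0058,0,0,0,2,1],[0.0001,-0.0115,0,0,0,4,1],[0.0003,-0.0172,0,0,0,6,1]]])

```text
time: 10.93
tcp_pos: [0.401, -0.0706, 0.0481]
tcp_rot: [2.903, 1.196, 0.007]
ft_force: [7.7, 4.0, -2.1]
finger_gap: 0.0247
finger_force: 35.2
```

Request:
send_rows(deltas=[[[0,-0.0058,0,0,0,2,1],[0.0001,-0.0115,0,0,0,4,1]]])

```text
time: 11.1
tcp_pos: [0.3934, -0.0628, 0.0481]
tcp_rot: [2.942, 1.093, 0.008]
ft_force: [9.8, 1.0, -4.6]
finger_gap: 0.0244
finger_force: 35.2
```

```bash
python3 arc.py 2 7 2
```

```text
11.1 [ 0.3934 -0.0628  0.0481] [ 9.8  1.  -4.6] 0.0243961162228733
C [ 0.1638 -0.0064] handle deg -137.0703105161814
2.0 [-0.0001, -0.0057]
4.0 [-0.0, -0.0114]
6.0 [0.0002, -0.0172]
```

Request:
send_rows(deltas=[[[0.001,-0.0057,0,0,0,2,1],[0.002,-0.0114,0,0,0,4,1]]])

```text
time: 11.27
tcp_pos: [0.3863, -0.0543, 0.0481]
tcp_rot: [2.976, 0.991, 0.003]
ft_force: [0.2, -9.7, 0.5]
finger_gap: 0.0245
finger_force: 35.1
```

Request:
send_rows(deltas=[[[0.0,-0.0057,0,0,0,2,1],[0.001,-0.0114,0,0,0,4,1]]])

```text
time: 11.43
tcp_pos: [0.3797, -0.0455, 0.0481]
tcp_rot: [3.008, 0.887, 0.0]
ft_force: [-3.2, -14.4, 1.9]
finger_gap: 0.0245
finger_force: 35.1
```

```bash
python3 arc.py 2 7 2; python3 -c "
from h import *
print(get_obs()['joint_pos'],get_obs()['torque'])"
```

```text
11.4333 [ 0.3797 -0.0455  0.0481] [ -3.2 -14.4   1.9] 0.02449722620417718
C [ 0.1637 -0.007 ] handle deg -144.76345867815618
2.0 [-0.0001, -0.0057]
4.0 [-0.0001, -0.0114]
6.0 [0.0002, -0.0171]
[-0.32191344 -0.170273    2.27994635 -0.00546694  1.02848693  0.67787967] [-2.21866027  0.61325034  0.4613889 ]
```

Request:
send_rows(deltas=[[[-0.001,-0.003,0,0,0,1,1],[-0.001,-0.0057,0,0,0,2,1]]])

```text
time: 11.6
tcp_pos: [0.3768, -0.041, 0.0481]
tcp_rot: [3.022, 0.835, 0.004]
ft_force: [4.3, -9.4, -3.8]
finger_gap: 0.0243
finger_force: 35.2
```

```bash
cat > st.py <<'E'
from h import *
o=get_obs();w=o['tcp_pos']-np.array([.5135,.049,0]);t=np.arctan2(w[1],w[0]);f=o['ft_force']
M=R.from_rotvec(o['tcp_rot']).as_matrix()
print(o['time'],'ang',np.degrees(t),'rad',np.hypot(*w[:2]),'yaw',np.degrees(np.arctan2(-M[1,0],-M[0,0])),'Ft',f[0]*-np.sin(t)+f[1]*np.cos(t),'Fr',f[0]*np.cos(t)+f[1]*np.sin(t),'Mz',o['torque'][2])
E
python3 st.py
```

```text
11.6 ang -146.63865587813805 rad 0.1637287338161092 yaw -149.09587246302118 Ft 10.216642670974984 Fr 1.5284341916687851 Mz 0.42414220842369865
```

Request:
send_rows(deltas=[[[0,-0.0028,0,0,0,1,1],[0,-0.0028,0,0,0,1,1],[0,-0.0028,0,0,0,1,1]]])

```text
time: 11.85
tcp_pos: [0.3751, -0.0384, 0.0481]
tcp_rot: [3.03, 0.81, 0.003]
ft_force: [2.4, -7.7, -1.3]
finger_gap: 0.0243
finger_force: 35.2
```

```bash
python3 st.py
```

```text
11.85 ang -147.71888337638168 rad 0.16371848867744923 yaw -150.05297265984504 Ft 7.752305459817194 Fr 2.1093481005391146 Mz 0.45600993822291214
```

Request:
send_rows(deltas=[[[0,-0.0028,0,0,0,1,1],[0,-0.0057,0,0,0,2,1]]])

```text
time: 12.02
tcp_pos: [0.3726, -0.0342, 0.0481]
tcp_rot: [3.043, 0.756, 0.004]
ft_force: [4.8, -11.4, -4.2]
finger_gap: 0.0241
finger_force: 35.3
```

```bash
python3 st.py
```

```text
12.0167 ang -149.45456281385438 rad 0.16364565992948799 yaw -152.08903945194317 Ft 12.257850829904983 Fr 1.6593366060260504 Mz 0.5586853897193572
```

Request:
send_rows(deltas=[[[0,-0.0028,0,0,0,1,1],[0,-0.0057,0,0,0,2,1]]])

```text
time: 12.18
tcp_pos: [0.3698, -0.0293, 0.0481]
tcp_rot: [3.055, 0.703, 0.004]
ft_force: [3.8, -13.5, -4.1]
finger_gap: 0.0244
finger_force: 35.3
```

```bash
python3 st.py
```

```text
12.1833 ang -151.41969432795784 rad 0.16359866865137 yaw -154.07759714160912 Ft 13.64523730492178 Fr 3.0710060688703087 Mz 0.6021922769687399
```

```bash
python3 - <<'E'
from h import *
c=cam('wrist');a=c['img'][0:300,170:470]
s=cam('side')['img'];b=cv2.resize(s[200:300,250:350],(300,300),interpolation=cv2.INTER_CUBIC)
cv2.imwrite('pics/m7.png',np.hstack([a,b]))
h=cv2.cvtColor(c['img'],cv2.COLOR_BGR2HSV)
print(px(c,(.5135,.049,.08)))
E
python3 st.py
```

```text
(np.float64(296.27188766495476), np.float64(-167.506408845229))
12.2833 ang -151.57357165642216 rad 0.16359815130027092 yaw -154.0591475047383 Ft 11.245382214474445 Fr 2.6765792982434173 Mz 0.568044349566281
```

View pics/m7.png

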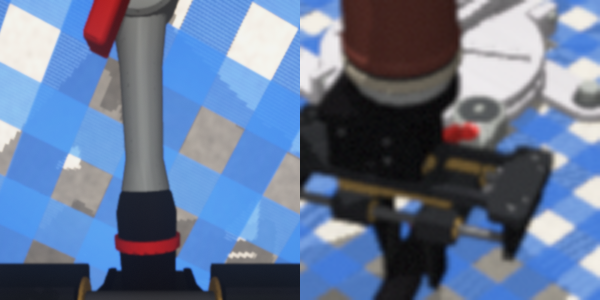

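The wrist crop shows the handle still in the grip, following the tool to within about 2°, and the tab still on the tighten side. The force is rising, so I'll keep pushing.

Request:
send_rows(deltas=[[[0,-0.0028,0,0,0,1,1],[0,-0.0057,0,0,0,2,1],[0,-0.0057,0,0,0,2,1]]])

```text
time: 12.53
tcp_pos: [0.3672, -0.024, 0.0481]
tcp_rot: [3.067, 0.65, 0.004]
ft_force: [2.1, -12.0, -2.9]
finger_gap: 0.0246
finger_force: 35.2
```

```bash
python3 st.py
```

```text
12.5333 ang -153.49619162876962 rad 0.1635247292866718 yaw -156.0689223831293 Ft 11.671150389935056 Fr 3.495968755812689 Mz 0.5900570334419262
```

Request:
send_rows(deltas=[[[0,-0.0028,0,0,0,1,1],[0,-0.0057,0,0,0,2,1],[0,-0.0057,0,0,0,2,1]]])

```text
time: 12.78
tcp_pos: [0.3649, -0.019, 0.0481]
tcp_rot: [3.077, 0.596, 0.004]
ft_force: [2.8, -13.3, -2.4]
finger_gap: 0.0244
finger_force: 35.2
```

```bash
python3 st.py
```

```text
12.7833 ang -155.42237360249302 rad 0.1634552365024884 yaw -158.06678762491833 Ft 13.28467450664517 Fr 2.997611020910435 Mz 0.5432137414301128
```

Request:
send_rows(deltas=[[[0,0,0,0,0,0,0.3],[0,0,0,0,0,0,0.3],[0,0,0,0,0,0,0.3],[0,0,0,0,0,0,0.3],[0,0,-0.03,0,0,0,0.3],[0,0,-0.07,0,0,0,0.3],[0,0,-0.11,0,0,0,0.3],[0,0,-0.13,0,0,0,0.3],[0,0,-0.13,0,0,0,0.3],[0,0,-0.13,0,0,0,0.3]]])

```text
time: 13.62
tcp_pos: [0.3645, -0.0165, 0.1785]
tcp_rot: [3.083, 0.596, 0.005]
ft_force: [0.0, 0.3, -0.7]
finger_gap: 0.061
finger_force: 0.0
```

```bash
python3 - <<'E'
from h import *
o=get_obs();print(o['time'],o['tcp_pos'],o['ft_force'],o['finger_gap'])
c=cam('wrist');cv2.imwrite('pics/w8.png',c['img'])
s=cam('side');cv2.imwrite('pics/side8.png',s['img']);k=cam('scene');cv2.imwrite('pics/scene8.png',k['img'])
t=lambda im,u,v,r:cv2.resize(im[v-r:v+r,u-r:u+r],(200,200),interpolation=cv2.INTER_CUBIC)
g=cv2.imread
top=cv2.resize(c['img'][0:340,170:510],(400,400))
r1=np.hstack([t(g('pics/side0.png'),312,250,25),t(g('pics/scene0.png'),331,252,25)])
r2=np.hstack([t(s['img'],312,250,25),t(k['img'],331,252,25)])
cv2.imwrite('pics/m8.png',np.hstack([top,np.vstack([r1,r2])]))
for n in('side','scene'):
  for i in('0','6','8'):
    try:im=g(f'pics/{n}{i}.png');h=cv2.cvtColor(im,cv2.COLOR_BGR2HSV)
    except Exception:continue
    y,x=(312,250)[::-1] if n=='side' else (258,331)
    m=(h[...,0]>18)&(h[...,0]<35)&(h[...,1]>110);m=m[y-25:y+25,x-18:x+18];q=np.argwhere(m);print(n,i,len(q),q.mean(0)+[y-25,x-18] if len(q) else '')
E
```

```text
13.6167 [ 0.36445267 -0.01648374  0.17852846] [ 0.03464054  0.32956586 -0.68592882] 0.0609884476508866
side 0 0 
side 6 0 
side 8 5 [227. 300.]
scene 0 0 
scene 8 0 [ WARN:0@5.268] global loadsave.cpp:275 findDecoder imread_('pics/scene6.png'): can't open/read file: check file path/integrity
```

View pics/m8.png

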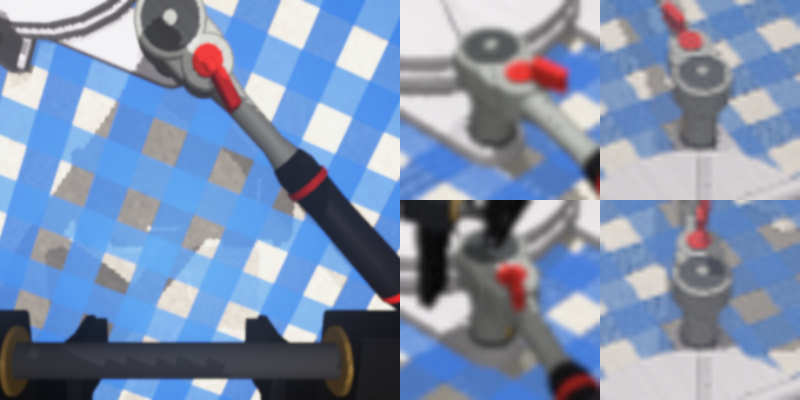

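The handle sprung back on release. It now runs from the head (314,13) to the inner ring (433,157), with the hub at (347,51) and the tab end at (370,89). I'll work out the angles.

```bash
python3 - <<'E'
from h import *
np.set_printoptions(precision=4,suppress=True)
o=get_obs();c=cam('wrist');h=cv2.cvtColor(c['img'],cv2.COLOR_BGR2HSV)
m=(((h[...,0]<8)|(h[...,0]>172))&(h[...,1]>150)&(h[...,2]>60)).astype(np.uint8)
k,l,s,q=cv2.connectedComponentsWithStats(m)
for j in range(1,k):
    if s[j][4]>60: print(s[j],q[j])
M=R.from_rotvec(o['tcp_rot']).as_matrix()
A=lambda w:np.degrees(np.arctan2(w[1],w[0]))
H=onz(c,314.5,12.8,.08);hub=onz(c,346.8,51,.083);t=onz(c,369.8,89,.0965);r1=onz(c,433.5,157,.075)
print(H,hub,t,r1,'handle',A(r1-H),A(hub-H),'handle from known head',A(r1-np.array([.5135,.049,0])),'tab',A(t-hub))
print('w5-equivalent lever', )
E
python3 - <<'E'
import cv2
im=cv2.imread('pics/w8.png')[20:130,300:420];cv2.imwrite('pics/lv8.png',cv2.resize(im,None,fx=5,fy=5,interpolation=cv2.INTER_CUBIC))
E
```

```text
[337  32  42  56 972] [356.6543  55.7932]
[423 140  29  27 247] [438.8057 154.0607]
[501 233  31  24 263] [518.943  247.2966]
[0.5109 0.0481 0.08  ] [0.4966 0.0183 0.083 ] [ 0.4774 -0.0057  0.0965] [ 0.4563 -0.0721  0.075 ] handle -114.4362428798853 -115.5412026364629 handle from known head -115.28976672855902 tab -128.8769525157345
w5-equivalent lever
```

View pics/lv8.png

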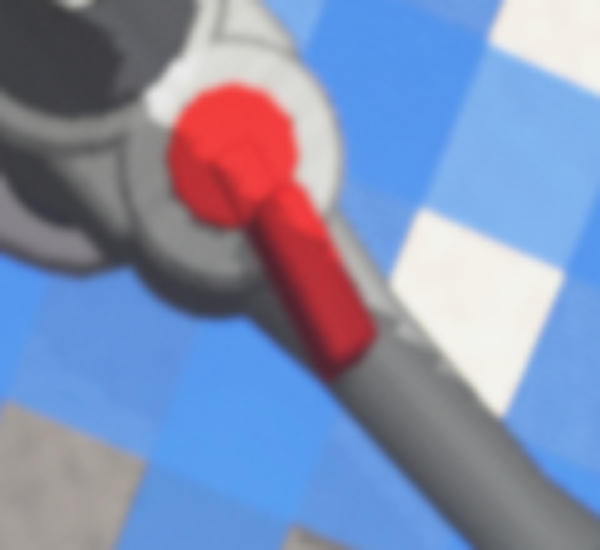

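Request:
send_rows(deltas=[[[0.0415,0.107,0,0,0,-43,0.3],[0.0415,0.107,0,0,0,-43,0.3],[0.0415,0.107,0,0,0,-43,0.3],[0.0415,0.107,0,0,0,-43,0.3],[0.0415,0.107,0,0,0,-43,0.3],[0.0415,0.107,0,0,0,-43,0.3],[0.0415,0.107,0,0,0,-43,0.3],[0.0415,0.107,0,0,0,-43,0.3]]], force=20)

```text
time: 14.48
tcp_pos: [0.4415, -0.0993, 0.1761]
tcp_rot: [-2.651, -1.682, 0.002]
ft_force: [-0.8, 0.3, -0.5]
finger_gap: 0.0613
finger_force: 0.0
```

```bash
python3 - <<'E'
from h import *
np.set_printoptions(precision=4,suppress=True)
o=get_obs();c=cam('wrist');cv2.imwrite('pics/w9.png',c['img']);h=cv2.cvtColor(c['img'],cv2.COLOR_BGR2HSV)
m=(((h[...,0]<8)|(h[...,0]>172))&(h[...,1]>150)&(h[...,2]>60)).astype(np.uint8)
k,l,s,q=cv2.connectedComponentsWithStats(m)
M=R.from_rotvec(o['tcp_rot'])
for j in range(1,k):
    if s[j][4]>60:
        P=onz(c,*q[j],.075);print(s[j],q[j],P,'tool',M.inv().apply(P-o['tcp_pos']),'ang',np.degrees(np.arctan2(P[1]-.049,P[0]-.5135)))
E
python3 st.py
```

```text
[313  48  26  61 863] [323.1101  72.949 ] [0.497  0.0134 0.075 ] tool [0.1256 0.0024 0.1011] ang -114.88361143613314
[313 200  32   8 186] [328.3011 203.4032] [ 0.4605 -0.0745  0.075 ] tool [0.0305 0.0069 0.1011] ang -113.2284939366076
[319 322  25   5 114] [331.1053 323.8421] [ 0.4184 -0.1713  0.075 ] tool [-0.075   0.01    0.1011] ang -113.3429046527482
14.5333 ang -115.83237726033413 rad 0.16476322634877014 yaw -115.21150963001251 Ft -0.18916533640385266 Fr -0.3419513502071917 Mz -0.01369397354200544
```

Request:
send_rows(deltas=[[[0,0.008,0,0,0,-2,0.3],[0,0.008,0.04,0,0,-2,0.3],[0,0.008,0.08,0,0,-2,0.3],[0,0.008,0.115,0,0,-2,0.3],[0,0.008,0.13,0,0,-2,0.3],[0,0.008,0.13,0,0,-2,0.3],[0,0.008,0.13,0,0,-2,1],[0,0.008,0.13,0,0,-2,1],[0,0.008,0.13,0,0,-2,1],[0,0.008,0.13,0,0,-2,1],[0,0.008,0.13,0,0,-2,1],[0,0.008,0.13,0,0,-2,1]]])

```text
time: 15.53
tcp_pos: [0.4502, -0.1032, 0.0484]
tcp_rot: [2.618, 1.733, 0.001]
ft_force: [0.1, 0.4, 1.2]
finger_gap: 0.029
finger_force: 0.8
```

```bash
python3 st.py; python3 arc.py 2 41 2
```

```text
15.5333 ang -112.58330731868821 rad 0.1648460052416889 yaw -112.98660758703163 Ft -0.09372359063002968 Fr -0.36561321650771067 Mz 0.024233203751183166
15.5333 [ 0.4502 -0.1032  0.0484] [0.1 0.4 1.2] 0.02904078359205148
C [ 0.1648 -0.0012] handle deg -112.58330731868821
2.0 [0.0001, -0.0058]
4.0 [0.0003, -0.0115]
6.0 [0.0008, -0.0172]
8.0 [0.0014, -0.023]
10.0 [0.0023, -0.0286]
12.0 [0.0033, -0.0343]
14.0 [0.0046, -0.0399]
16.0 [0.006, -0.0455]
18.0 [0.0077, -0.051]
20.0 [0.0095, -0.0565]
22.0 [0.0115, -0.0618]
24.0 [0.0137, -0.0672]
26.0 [0.0161, -0.0724]
28.0 [0.0187, -0.0775]
30.0 [0.0215, -0.0826]
32.0 [0.0244, -0.0875]
34.0 [0.0275, -0.0924]
36.0 [0.0308, -0.0971]
38.0 [0.0342, -0.1018]
40.0 [0.0378, -0.1062]
```

Request:
send_rows(deltas=[[[0,0,0,0,0,0,1],[0,0,0,0,0,0,1],[0.0001,-0.0058,0,0,0,2,1],[0.0003,-0.0115,0,0,0,4,1]]])

```text
time: 15.87
tcp_pos: [0.4401, -0.0986, 0.0482]
tcp_rot: [2.678, 1.639, 0.002]
ft_force: [2.0, 0.3, 2.1]
finger_gap: 0.0247
finger_force: 20.0
```

```bash
python3 st.py
```

```text
15.8667 ang -116.43488279968248 rad 0.1648056391687689 yaw -117.06049429080495 Ft 1.6403714060506478 Fr -1.1222343224395872 Mz 0.08387986913060042
```

Request:
send_rows(deltas=[[[0.0001,-0.0058,0,0,0,2,1],[0.0003,-0.0115,0,0,0,4,1]]])

```text
time: 16.03
tcp_pos: [0.43, -0.093, 0.0482]
tcp_rot: [2.734, 1.544, 0.003]
ft_force: [1.9, 0.9, 1.4]
finger_gap: 0.0249
finger_force: 20.0
```

```bash
python3 st.py
```

```text
16.0333 ang -120.4764249395922 rad 0.16471991441558262 yaw -121.0781633806193 Ft 1.1587493499757497 Fr -1.739836480668341 Mz 0.09894455528960308
```

Request:
send_rows(deltas=[[[0.0001,-0.0058,0,0,0,2,1],[0.0003,-0.0115,0,0,0,4,1]]])

```text
time: 16.2
tcp_pos: [0.4203, -0.0867, 0.0482]
tcp_rot: [2.786, 1.448, 0.003]
ft_force: [2.6, 0.4, 1.9]
finger_gap: 0.0246
finger_force: 20.0
```

```bash
python3 st.py
```

```text
16.2 ang -124.49015991692052 rad 0.16462825055962874 yaw -125.08153504556259 Ft 1.9290836712843522 Fr -1.8457827788720886 Mz 0.13194943550400168
```

Request:
send_rows(deltas=[[[0.0001,-0.0058,0,0,0,2,1],[0.0003,-0.0115,0,0,0,4,1]]])

```text
time: 16.37
tcp_pos: [0.4111, -0.0798, 0.0482]
tcp_rot: [2.835, 1.35, 0.004]
ft_force: [2.3, 1.3, 1.2]
finger_gap: 0.0246
finger_force: 20.0
```

```bash
python3 st.py
```

```text
16.3667 ang -128.48372603011396 rad 0.16452610911275045 yaw -129.0829434779475 Ft 0.9583135794742084 Fr -2.4311134169865243 Mz 0.10175013676072991
```

Request:
send_rows(deltas=[[[0.0001,-0.0058,0,0,0,2,1],[0.0003,-0.0115,0,0,0,4,1]]])

```text
time: 16.53
tcp_pos: [0.4027, -0.0725, 0.0482]
tcp_rot: [2.88, 1.25, 0.005]
ft_force: [5.4, -0.9, -1.6]
finger_gap: 0.0247
finger_force: 20.0
```

```bash
python3 st.py
```

```text
16.5333 ang -132.36402436578115 rad 0.16442598226198907 yaw -133.0785437388672 Ft 4.633359599030437 Fr -2.951485012769727 Mz 0.05796254588835128
```

Request:
send_rows(deltas=[[[0.0001,-0.0058,0,0,0,2,1],[0.0003,-0.0115,0,0,0,4,1]]])

```text
time: 16.7
tcp_pos: [0.3949, -0.0647, 0.0483]
tcp_rot: [2.921, 1.148, 0.006]
ft_force: [7.3, -2.0, -4.0]
finger_gap: 0.0247
finger_force: 20.1
```

```bash
python3 st.py
```

```text
16.7 ang -136.1934861265393 rad 0.16430213165792815 yaw -137.07310313976788 Ft 6.524194173630465 Fr -3.9226053163626813 Mz 0.15955757366176723
```

Request:
send_rows(deltas=[[[0.0001,-0.0058,0,0,0,2,1],[0.0003,-0.0115,0,0,0,4,1]]])

```text
time: 16.87
tcp_pos: [0.3877, -0.0565, 0.0483]
tcp_rot: [2.958, 1.046, 0.007]
ft_force: [8.2, -4.7, -6.7]
finger_gap: 0.0248
finger_force: 20.1
```

```bash
python3 st.py
```

```text
16.8667 ang -140.02326631102704 rad 0.16419542159000158 yaw -141.06147957562112 Ft 8.841397413861902 Fr -3.2735245804012467 Mz 0.23192088548377898
```

Request:
send_rows(deltas=[[[0.0003,-0.0058,0,0,0,2,1],[0.0007,-0.0115,0,0,0,4,1]]])

```text
time: 17.03
tcp_pos: [0.381, -0.0477, 0.0483]
tcp_rot: [2.991, 0.942, 0.007]
ft_force: [7.0, -7.8, -7.0]
finger_gap: 0.0244
finger_force: 20.1
```

```bash
python3 st.py
```

```text
17.0333 ang -143.8801434643428 rad 0.1640717624573091 yaw -145.03858119562352 Ft 10.416190636161101 Fr -1.0660010837181302 Mz 0.2011462371765002
```

Request:
send_rows(deltas=[[[0.0001,-0.0058,0,0,0,2,1],[0.0003,-0.0115,0,0,0,4,1]]])

```text
time: 17.2
tcp_pos: [0.3749, -0.0385, 0.0483]
tcp_rot: [3.022, 0.837, 0.007]
ft_force: [8.7, -9.6, -9.3]
finger_gap: 0.0246
finger_force: 20.1
```

```bash
python3 st.py
```

```text
17.2 ang -147.72571332933208 rad 0.1639540751866995 yaw -149.0288690572855 Ft 12.765061967022705 Fr -2.18603286340395 Mz 0.3006192445389728
```

Request:
send_rows(deltas=[[[0.0001,-0.0058,0,0,0,2,1],[0.0003,-0.0115,0,0,0,4,1]]])

```text
time: 17.37
tcp_pos: [0.3694, -0.029, 0.0483]
tcp_rot: [3.048, 0.731, 0.008]
ft_force: [9.5, -11.9, -10.4]
finger_gap: 0.0245
finger_force: 20.1
```

```bash
python3 st.py
```

```text
17.3667 ang -151.5746109083448 rad 0.16380931464224469 yaw -153.01699136600246 Ft 14.948212143432656 Fr -2.6788789226245475 Mz 0.3278364157165129
```

```bash
python3 arc.py -3 -25 -3
```

```text
17.3667 [ 0.3694 -0.029   0.0483] [  9.5 -11.9 -10.4] 0.024506616808701993
C [ 0.1636 -0.0045] handle deg -151.5746109083448
-3.0 [0.0005, 0.0086]
-6.0 [0.0014, 0.0171]
-9.0 [0.0027, 0.0255]
-12.0 [0.0045, 0.0339]
-15.0 [0.0067, 0.0422]
-18.0 [0.0094, 0.0503]
-21.0 [0.0125, 0.0583]
-24.0 [0.016, 0.0661]
```

Request:
send_rows(deltas=[[[0,0,0,0,0,0,1],[0.0005,0.0086,0,0,0,-3,1],[0.0014,0.0171,0,0,0,-6,1],[0.0027,0.0255,0,0,0,-9,1],[0.0045,0.0339,0,0,0,-12,1],[0.0067,0.0422,0,0,0,-15,1],[0.0094,0.0503,0,0,0,-18,1],[0.0125,0.0583,0,0,0,-21,1],[0.0125,0.0583,0,0,0,-21,1]]])

```text
time: 18.12
tcp_pos: [0.4056, -0.075, 0.0482]
tcp_rot: [2.865, 1.281, -0.0]
ft_force: [-1.6, -6.2, 4.9]
finger_gap: 0.0248
finger_force: 20.0
```

```bash
python3 st.py
```

```text
18.1167 ang -131.0371660928501 rad 0.1644056436462235 yaw -131.82065504028944 Ft 2.8540261258446864 Fr 5.707016391914512 Mz 0.1294264585997149
```

Request:
send_rows(deltas=[[[0,0.0058,0,0,0,-2,1],[0,0.0115,0,0,0,-4,1],[0,0.0115,0,0,0,-4,1],[0,0.0115,0,0,0,-4,0.3],[0,0.0115,0,0,0,-4,0.3],[0,0.0115,0,0,0,-4,0.3],[0,0.0115,0,0,0,-4,0.3],[0,0.0115,0,0,0,-4,0.3],[0,0.0115,-0.03,0,0,-4,0.3],[0,0.0115,-0.07,0,0,-4,0.3],[0,0.0115,-0.11,0,0,-4,0.3],[0,0.0115,-0.13,0,0,-4,0.3],[0,0.0115,-0.13,0,0,-4,0.3],[0,0.0115,-0.13,0,0,-4,0.3]]])

```text
time: 19.28
tcp_pos: [0.4138, -0.0807, 0.1788]
tcp_rot: [2.821, 1.377, 0.004]
ft_force: [0.2, 0.0, -1.0]
finger_gap: 0.0605
finger_force: 0.0
```

```bash
python3 st.py; python3 - <<'E'
from h import *
np.set_printoptions(precision=4,suppress=True)
o=get_obs();M=R.from_rotvec(o['tcp_rot'])
for rep in range(2):
    c=cam('wrist');h=cv2.cvtColor(c['img'],cv2.COLOR_BGR2HSV)
    m=(((h[...,0]<8)|(h[...,0]>172))&(h[...,1]>150)&(h[...,2]>60)).astype(np.uint8)
    k,l,s,q=cv2.connectedComponentsWithStats(m)
    for j in range(1,k):
        if s[j][4]>60:
            P=onz(c,*q[j],.075);print(s[j],q[j],'tool',M.inv().apply(P-o['tcp_pos']),'ang',np.degrees(np.arctan2(P[1]-.049,P[0]-.5135)))
j=1+np.argmax(s[1:,4]);x0,y0,w,hh=s[j][:4]
for v in range(y0,y0+hh,5):
    x=np.flatnonzero(l[v]==j);print(v,x.min(),x.max())
sc=cam('scene')['img'];sd=cam('side')['img']
for n,im in(('scene',sc),('side',sd)):
    a=cv2.imread(f'pics/{n}0.png');d=cv2.absdiff(a,im).max(2)>60
    m=cv2.morphologyEx(d.astype(np.uint8),cv2.MORPH_OPEN,np.ones((3,3)))
    k,l,s,q=cv2.connectedComponentsWithStats(m)
    print(n,[(s[j][:5].tolist()) for j in range(1,k) if s[j][4]>40])
E
```

```text
19.2833 ang -127.55547358360893 rad 0.16360342208953557 yaw -127.97005827881901 Ft 0.17528046759513827 Fr -0.15918038253522745 Mz -0.03828911126736828
[296  52  36  56 866] [313.9018  75.3014] tool [ 0.1246 -0.0043  0.1039] ang -132.09146825478277
[304 201  32   8 204] [319.7843 204.701 ] tool [0.029  0.0001 0.1038] ang -127.29506050390212
[308 322  24   5 103] [319.6117 323.7282] tool [-0.0763 -0.      0.1037] ang -127.61340579369572
[298  50  36  57 880] [316.0068  73.8739] tool [ 0.1247 -0.0042  0.1039] ang -131.95997264410286
[306 201  32   8 219] [321.6119 204.1598] tool [0.0293 0.0001 0.1038] ang -127.29815988499101
[309 322  26   5 114] [321.5    323.7895] tool [-0.076   0.0002  0.1037] ang -127.56870691664378
50 319 323
55 312 331
60 310 333
65 310 333
70 311 332
75 309 327
80 307 318
85 305 316
90 303 313
95 301 311
100 298 309
105 301 306
scene [[484, 0, 61, 29, 979], [561, 0, 59, 66, 2110], [429, 10, 71, 53, 1474], [562, 31, 78, 107, 4392], [310, 43, 67, 144, 4544], [515, 43, 33, 51, 510], [504, 109, 18, 7, 77], [442, 135, 8, 11, 60], [312, 163, 22, 22, 172], [482, 170, 26
[... 399 characters left out ...]
, 7, 49]]
side [[33, 30, 102, 28, 778], [49, 41, 143, 48, 3781], [271, 45, 12, 11, 70], [215, 64, 156, 189, 10412], [50, 141, 15, 13, 103], [25, 157, 97, 79, 3498], [122, 230, 24, 23, 387], [315, 239, 14, 9, 94], [120, 251, 39, 55, 1047], [0, 255, 49, 95, 3356], [328, 259, 51, 47, 725], [308, 268, 35, 51, 789], [290, 272, 16, 8, 98], [272, 283, 15, 12, 119], [239, 289, 11, 6, 48], [289, 295, 17, 13, 146], [216, 297, 16, 12, 131], [253, 296, 16, 12, 128], [181, 302, 13, 8, 67], [270, 309, 17, 11, 137], [194, 310, 17, 14, 147], [232, 310, 17, 13, 149], [210, 324, 18, 13, 166], [52, 332, 76, 18, 421], [188, 344, 14, 9, 89], [46, 375, 20, 17, 208], [32, 414, 18, 19, 214], [41, 434, 21, 13, 126]]
```

```bash
python3 -c "
from plant import *
print(finish_job())"
```

```text
the job is handed in; nothing more can be done
None
```

I handed the job in with the lever on tighten, the bolt solid by feel (about 15 N at the grip on two strokes, never confirmed from the paint mark) and the gripper clear of the ratchet. I saw no bystander moved, but I viewed 11 pictures, one over the limit of 10.

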